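# Find the loose anchor bolt and hold its cap open

## Robot

A 6-joint arm with a two-finger parallel gripper is mounted at the origin on the work surface. World frame = base frame: x ahead of the robot, y to its left, z up, the work surface at z = 0. Lengths are in m, angles in rad, forces in N, time in s.
With the tool pointing down it reaches from about 0.25 to 0.725 m from the base axis. Payload 4 kg.
Tool frame: the origin (TCP) lies at the very end of the fingers, on their centre line; the grasp point (between the pads) lies 19 mm behind it; x points along the fingers, z is the direction in which the jaws open and shut, and the axes are right-handed (so a half turn about x gives the same grasp; the last joint's range is limited). The gripper opens to 85 mm and grips with 20 to 120 N. Pads are 22 mm wide; open, the fingers measure 114 mm over their backs; the gripper's body (76 mm by 85 mm) begins 54 mm behind the grasp point. The pads swing forward as they close: fully open they stand 13 mm farther back than shut.
Start: joints at [1.206, 0.241, 0.005, 1.335, 0, 1.571], TCP at [0.178, 0.467, 0.231] pointing down, gripper open.
Joint ranges: [-2.72, 2.72], [-1.05, 1.87], [-1.09, 1.28], [-1.99, 2.15], [-1.42, 1.44], [-3.14, 3.14]. Speed limits (rad/s): [2.79, 2.79, 3.14, 3.14, 3.14, 3.14].

## Interface

Orientations are given as a unit quaternion [x, y, z, w].
In Python, from workcell import bot gives the robot as it stands.
- The arm moves only by the tool step_arm, never from a script. Its argument "series" is a list of rows, each an object of numbers: "x", "y", "z": the shift along the world's x, y, z in cm; "twist": the turn about the world's z in degrees; "jaw": the finger opening in cm, from 0 to 8.54. In form: [{"x": .., "y": .., "z": .., "twist": .., "jaw": ..}, ...]. A call has 1 to 10 rows; each row is the pose to reach, as a shift and turn from the pose measured when the call began; what a row does not reach only later rows make up. A row lasts 1/12 s, in which the tool goes at most 41.7 mm and 7.16 degrees, less where a joint would pass 70% of its speed; a pose out of reach is approached as far as the arm can. A call with a gripper value outside its range is refused whole. The fingers move at their own pace and stop on an object; the grip force is fixed at half the most. Time passes only in rows, so rows that repeat a pose let the fingers close. It gives the time, the measured TCP pose, the force and the opening at its end, in the units of the state.
- bot.get_obs(): the state, without advancing time (a new reading comes with each control period).
- bot.camera(name): name is "scene" or "top"; returns (picture, depth): 384x512x3 uint8, red, green, blue; 384x512 float32, m along the optical axis (not along the pixel's ray), 0 where there is no reading.
- bot.camera_info(name): a dict with "camera_matrix" (3x3 intrinsics, pixels), "R" (3x3) and "t" (3): a world point X has camera coordinates R X + t. Camera axes: x right, y down, z forward; pixel columns grow to the right and rows downward; lengths in m; the calibration is good to about 2 mm. A picture is of the moment at which its call begins. camera_info takes no time and is no camera call.
- bot.job_done(): hands the job in, once; it reports no verdict.
The state is a dict: "clock": time; "joint_pos": joint angles; "joint_vel": joint speeds; "tau": joint torques, N m; "eef_pos": TCP position; "tool_rot": TCP orientation; "ft_force": force on the tool from outside, world axes, zero at the start; "ft_torque": the same for the moment, N m; "grip_width": finger opening in m.
Only numpy, scipy, OpenCV 4.12 (cv2) and the standard library are available. Lean on these libraries where they do the work, as an engineer would, in place of code of your own. Each camera call takes 0.05 s, during which the arm holds its last target.

## Task

Get the bolt swap ready at the lift's anchor rail: slide the tray with the spare bolt and washer straight into its holder until it is fully home, with its load still in it. Then tap the three bolt heads from above to find the loose one, which sinks about half a centimetre or more and stays down when pushed. Lift that bolt's hinged cap by its lug to about 45 degrees and finish while still holding it open in the gripper, leaving the other caps shut and the rest of the bench undisturbed.

Things in the scene. Friction and masses are not known exactly. Their poses are not given: they have to be found in the camera images.
- holder: Fixed grey tray holder. Origin on the bench; x points into it from the mouth (-x side), z up. Inside 98 mm wide; side walls x -50..50 mm, 48 mm tall, 8 thick; back stop's inner face at x +45 mm. A strap (underside 48, top 53 mm high) crosses x 18..53 mm. At the mouth 30 mm tall guides flare out to x -80, y +-70 mm. No floor. Tray fully home: its origin coincides with this one.
- tray: Loose square steel tray, 90 x 90 mm, walls 20 mm tall and 4 mm thick, about 0.35 to 0.6 kg loaded, on the bench before the holder's mouth, a little turned and off line. Origin under its centre, x axis points away from its handle. It carries a spare bolt and a thick washer, loose.
- tray_handle (a point): Point to grip on the tray's handle, an upright steel post at the tray's near end: 20 mm wide (tray y), 10 mm thick (tray x), top 63 mm above the bench, centred 60 mm from the tray's origin towards its -x. This point is 45 mm above the bench and moves with the tray; axes as the tray.
- spare_bolt: The loose spare bolt in the tray, standing on its head: head 28 mm across, 34 mm tall in all. Origin at its underside.
- spare_washer: The loose thick washer in the tray, 32 mm across, 8 mm tall. Origin at its underside.
- rail: Fixed grey steel anchor rail, 302 mm long (its y) by 122 mm, top 45 mm above the bench. Three bolts at x = 0, y = -95, 0, +95 mm, each head standing up through a window in a hinged cap. Origin on the bench under the middle bolt, z up. Which bolt is loose cannot be seen.
- bolt_1_top (a point): Centre of the top face of the right-hand bolt's hexagonal head (28 mm across, 12 mm tall), 70 mm above the bench; axes as the rail. It moves down with the bolt.
- bolt_1 (a joint): How far the right-hand bolt has been pushed down, m, 0 at the start. A loose bolt slides down to at most 8 mm under a push of about 3 to 5 N and stays where it is left; a firm one yields less than 1.5 mm.
- cap_1_lug (a point): Centre of the round steel lug of the right-hand bolt's cap: a cylinder 16 mm in diameter, 24 mm long along the rail's y, on a 14 mm wide web, 78 mm above the bench and 50 mm from the bolt towards the rail's -x when shut. The clear gap between lug and bolt head is 28 mm. Moves with the cap.
- cap_1 (a joint): Opening of the right-hand cap, rad, 0 shut, stop at 1.3. Aluminium plate 101 x 56 x 6 mm, 0.15 kg, top 53 mm above the bench when shut. Hinge line along the rail's y, at rail x +45 mm, 50 mm above the bench; the lug (95 mm before and 28 mm above it) swings up and towards the rail's +x. No spring or latch: it falls shut when let go.
- bolt_2_top (a point): Centre of the top face of the middle bolt's hexagonal head (28 mm across, 12 mm tall), 70 mm above the bench; axes as the rail. It moves down with the bolt.
- bolt_2 (a joint): How far the middle bolt has been pushed down, m, 0 at the start. A loose bolt slides down to at most 8 mm under a push of about 3 to 5 N and stays where it is left; a firm one yields less than 1.5 mm.
- cap_2_lug (a point): Centre of the round steel lug of the middle bolt's cap: a cylinder 16 mm in diameter, 24 mm long along the rail's y, on a 14 mm wide web, 78 mm above the bench and 50 mm from the bolt towards the rail's -x when shut. The clear gap between lug and bolt head is 28 mm. Moves with the cap.
- cap_2 (a joint): Opening of the middle cap, rad, 0 shut, stop at 1.3. Aluminium plate 101 x 56 x 6 mm, 0.15 kg, top 53 mm above the bench when shut. Hinge line along the rail's y, at rail x +45 mm, 50 mm above the bench; the lug (95 mm before and 28 mm above it) swings up and towards the rail's +x. No spring or latch: it falls shut when let go.
- bolt_3_top (a point): Centre of the top face of the left-hand bolt's hexagonal head (28 mm across, 12 mm tall), 70 mm above the bench; axes as the rail. It moves down with the bolt.
- bolt_3 (a joint): How far the left-hand bolt has been pushed down, m, 0 at the start. A loose bolt slides down to at most 8 mm under a push of about 3 to 5 N and stays where it is left; a firm one yields less than 1.5 mm.
- cap_3_lug (a point): Centre of the round steel lug of the left-hand bolt's cap: a cylinder 16 mm in diameter, 24 mm long along the rail's y, on a 14 mm wide web, 78 mm above the bench and 50 mm from the bolt towards the rail's -x when shut. The clear gap between lug and bolt head is 28 mm. Moves with the cap.
- cap_3 (a joint): Opening of the left-hand cap, rad, 0 shut, stop at 1.3. Aluminium plate 101 x 56 x 6 mm, 0.15 kg, top 53 mm above the bench when shut. Hinge line along the rail's y, at rail x +45 mm, 50 mm above the bench; the lug (95 mm before and 28 mm above it) swings up and towards the rail's +x. No spring or latch: it falls shut when let go.
- screwdriver: Bystander: a screwdriver lying on the bench between the robot and the rail; to be left alone.
- wrench: Bystander: a wrench lying to the right of the tray; to be left alone.
- oil_can: Bystander: an upright aluminium can, 60 mm across, 90 mm tall, beyond the rail; to be left alone.
- jar: Bystander: a glass jar, 70 mm across, 100 mm tall, beyond the holder; to be left alone.
- mug: Bystander: a white mug, 80 mm across, 90 mm tall, at the left; to be left alone.
- bearing: Bystander: a flat steel ring, 52 mm across, 14 mm tall, on the bench between the robot and the rail's right end; to be left alone.
Mind the look-alikes: they are no part of the job. Leave any yellow look-alike of the tray alone.

How it is judged:
On the way, in this order (a step that is already met when the one before it is completed fails the run):
1. the loaded tray is fully home in its holder (x of tray in the frame of holder between -0.008 and 0.008 m and y of tray in the frame of holder between -0.008 and 0.008 m and height (world z) of tray below 0.008 m and angle between tray's own z axis and vertical below 0.1 rad and angle between the x axis of tray and the x axis of holder, either way round below 0.12 rad and horizontal distance between each of spare_bolt, spare_washer and tray below 0.06 m and height (world z) of spare_bolt between 0.002 and 0.04 m and height (world z) of spare_washer between 0.002 and 0.04 m), for 0.2 s.
2. the loose bolt has been tapped down (value of joint any of bolt_1, bolt_2, bolt_3 above 0.004 m), for 0.2 s.
At the end, for the whole second after the job is handed in: The tray stands flat within 8 mm of fully home and within 0.12 rad of the holder's direction, spare bolt and washer in it; the loose bolt is down more than 4 mm; its cap is open more than 0.6 rad (34 degrees) and carried by the gripper's fingers; the other two caps are shut (under 0.1 rad) (all of step 1 and ((value of joint bolt_1 above 0.004 m and value of joint cap_1 above 0.6 rad and contact force between cap_1 and the fingers above 0.3 N and value of joint each of cap_2, cap_3 below 0.1 rad) or (value of joint bolt_2 above 0.004 m and value of joint cap_2 above 0.6 rad and contact force between cap_2 and the fingers above 0.3 N and value of joint each of cap_1, cap_3 below 0.1 rad) or (value of joint bolt_3 above 0.004 m and value of joint cap_3 above 0.6 rad and contact force between cap_3 and the fingers above 0.3 N and value of joint each of cap_1, cap_2 below 0.1 rad))); the arm keeps its last pose, push and grip.
It fails at once if a cap is lifted whose bolt has not been found loose ((value of joint cap_1 above 0.2 rad and value of joint bolt_1 below 0.003 m) or (value of joint cap_2 above 0.2 rad and value of joint bolt_2 below 0.003 m) or (value of joint cap_3 above 0.2 rad and value of joint bolt_3 below 0.003 m)).
It fails at once if a bystander is pushed away or knocked over (distance of any of screwdriver, wrench, oil_can, jar, mug, bearing from where it was at the start of the episode above 0.04 m or angle between any of oil_can, jar, mug's own z axis and vertical above 0.5 rad).
It also fails if it takes over 64 s, if anything falls off the work surface, if the arm or the gripper's body presses on something with over 40 N, if the wrist force passes 120 N, or if a joint passes its speed limit or range.

## Working session

There is one attempt and no reset: what is moved stays moved. The work goes in short steps, Python scripts to look and compute and a tool call to move; the robot and the scene stay as the last step left them, time stands still between calls to the robot, and variables do not carry over. Pictures are saved under pics/ and viewed, and the job is handed in when it is done.

Besides the shell and the picture viewer there is one more tool, called as name(argument=value, ...) on one line, values as JSON. step_arm: Moves the arm, as the interface text tells. Its arguments: {"type":"object","properties":{"series":{"type":"array","items":{"type":"object","properties":{"x":{"type":"number"},"y":{"type":"number"},"z":{"type":"number"},"twist":{"type":"number"},"jaw":{"type":"number"}}}}},"required":["series"]}

```bash
mkdir -p pics; python3 - <<'E'
from workcell import bot
import cv2,numpy as np
o=bot.get_obs();print(o)
for n in("scene","top"):
    p,d=bot.camera(n);cv2.imwrite(f"pics/{n}0.png",p[:,:,::-1]);np.savez(f"{n}0.npz",p=p,d=d)
    i=bot.camera_info(n);print(n,i)
E
```

```text
{'clock': 0.0, 'joint_pos': array([1.20598013e+00, 2.41433417e-01, 3.74350567e-03, 1.33517635e+00,
       6.87782730e-06, 1.57079640e+00]), 'joint_vel': array([-0.0004611 ,  0.00038904,  0.00019934,  0.00023029, -0.00098185,
        0.00087868]), 'tau': array([-3.36360754e-04, -3.72321510e+01,  2.52406597e+01,  1.68546801e-02,
        1.21411090e-04,  1.85549692e-05]), 'eef_pos': array([0.17816791, 0.46652216, 0.23041009]), 'tool_rot': array([-0.40141853,  0.58300784,  0.40059247,  0.58179954]), 'ft_force': array([-0.07831857,  0.0970772 , -0.19750094]), 'ft_torque': array([ 0.02916138,  0.01601419, -0.00230684]), 'grip_width': 0.08521049712220846}
scene {'camera_matrix': array([[468.88301949,   0.        , 249.82754161],
       [  0.        , 468.88301949, 185.66769152],
       [  0.        ,   0.        ,   1.        ]]), 'R': array([[ 0.7297565 ,  0.6836023 ,  0.01197303],
       [ 0.41145868, -0.42511831, -0.806211  ],
       [-0.54603774,  0.59326412, -0.59150695]]), 't': array([-0.40001533, -0.13270609,  1.59075478])}
top {'camera_matrix': array([[460.56369728,   0.        , 250.56764727],
       [  0.        , 460.56369728, 190.19770953],
       [  0.        ,   0.        ,   1.        ]]), 'R': array([[ 0.00766389, -0.99955884,  0.02869471],
       [-0.98809027, -0.01197991, -0.15340828],
       [ 0.15368436, -0.02717726, -0.98774618]]), 't': array([0.00546576, 0.53754861, 1.24104052])}
```

View pics/scene0.png

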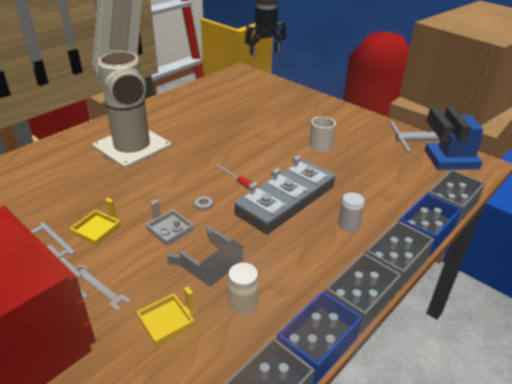

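View pics/top0.png

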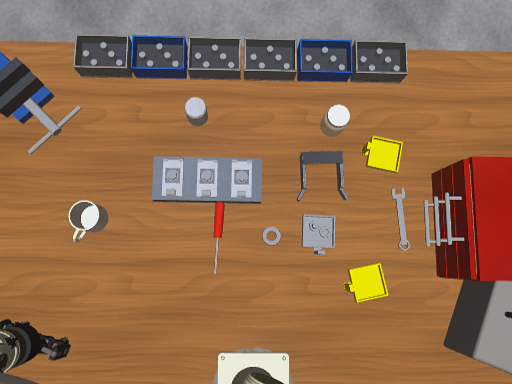

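The top view shows three tray-like things: the grey tray at (318,232) with its handle at (319,251), and yellow ones at (383,154) and (367,283). Only the grey one is steel, carries bolt and washer, and stands before the holder's mouth (322,175). The rail is at (207,180). I'll confirm with an enlarged crop.

```bash
python3 - <<'E'
import cv2,numpy as np
p=np.load("top0.npz")["p"][:,:,::-1]
a=cv2.resize(p[140:265,285:365],None,fx=4.7,fy=4.7,interpolation=cv2.INTER_CUBIC)
b=cv2.resize(p[145:215,145:270],None,fx=6,fy=6,interpolation=cv2.INTER_CUBIC)
cv2.imwrite("pics/c_tray.png",a);cv2.imwrite("pics/c_rail.png",b)
E
```

```text
(no output)
```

View pics/c_tray.png

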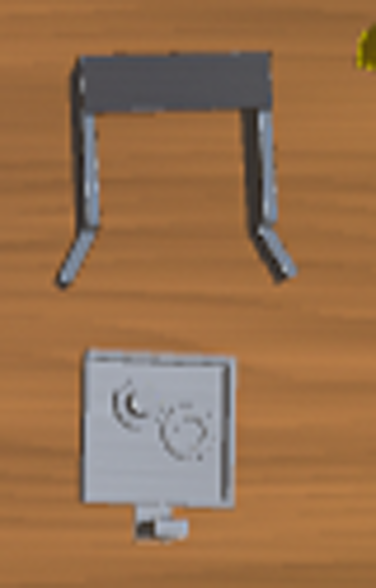

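View pics/c_rail.png

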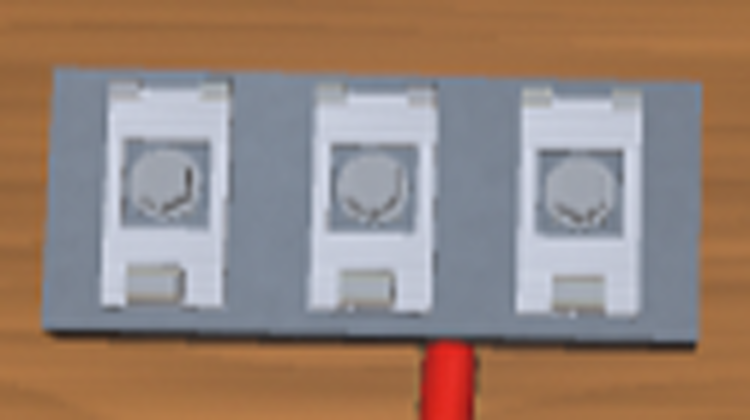

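```bash
cat > h.py <<'E'
import cv2,numpy as np
from workcell import bot
def cloud(d,n):
    i=bot.camera_info(n);K=i["camera_matrix"];R=i["R"];t=i["t"]
    v,u=np.mgrid[0:384,0:512].astype(float)
    c=np.stack([(u-K[0,2])/K[0,0]*d,(v-K[1,2])/K[1,1]*d,d],-1)
    return (c-t)@R
def ray(n,u,v,z):
    i=bot.camera_info(n);K=i["camera_matrix"];R=i["R"];t=i["t"]
    o=-R.T@t;r=R.T@np.linalg.inv(K)@np.array([u,v,1.]);return o+r*(z-o[2])/r[2]
def rect(P):
    (c,s,a)=cv2.minAreaRect((P[:,:2]*1000).astype(np.float32));return np.round(c,1),np.round(s,1),round(a,2)
E
python3 - <<'E'
from h import *
for n,boxes in (("top",dict(tray=(298,340,208,258),holder=(294,352,145,205),rail=(148,268,150,210))),("scene",dict(tray=(140,200,195,248),holder=(165,250,225,285),rail=(232,340,150,235)))):
    z=np.load(n+"0.npz");p,d=z["p"],z["d"];C=cloud(d,n)
    hsv=cv2.cvtColor(p,cv2.COLOR_RGB2HSV)
    wood=(abs(C[...,2])<.01)&(hsv[...,1]>80);print(n,"bench z",np.median(C[wood][:,2]))
    for k,(a,b,c,e) in boxes.items():
        m=np.zeros((384,512),bool);m[c:e,a:b]=1
        m&=(hsv[...,1]<75)
        Q=C[m];h=np.histogram(Q[:,2],np.arange(-.005,.1,.005));print(k,m.sum(),h[0])
        for lo,hi in dict(tray=[(.015,.026),(.05,.07),(-.01,.026)],holder=[(.045,.06),(.022,.034)],rail=[(.04,.049),(.049,.056),(.064,.074),(.078,.09)])[k]:
            s=m&(C[...,2]>lo)&(C[...,2]<hi)
            if s.sum()<4: continue
            q=C[s]
            nl,lab,st,ce=cv2.connectedComponentsWithStats(s.astype(np.uint8))
            print("  ",lo,hi,rect(q))
            for j in range(1,nl):
                if st[j,4]>=8:
                    g=C[lab==j];print("      ",st[j,4],ce[j].round(1),np.median(g,0).round(4),rect(g))
E
```

```text
top bench z 0.00018389338028063545
tray 1126 [ 40 383 307  97 116 110  12   6  17   9   1   0   4  20   4   0   0   0
   0   0]
   0.015 0.026 (array([ 420.5, -180.4]), array([ 90.5, 103.9]), 89.2)
       194 [319.3 230.7] [ 0.4306 -0.1842  0.0204] (array([ 427.5, -180.5]), array([90.5, 89.9]), 89.2)
       19 [311.9 224.5] [ 0.4469 -0.1628  0.0179] (array([ 446. , -164.1]), array([14.9, 21.8]), 66.99)
   0.05 0.07 (array([ 366.7, -178.4]), array([ 8.1, 19.1]), 0.66)
       28 [320.7 252.4] [ 0.3679 -0.1794  0.0625] (array([ 366.7, -178.4]), array([ 8.1, 19.1]), 0.66)
   -0.01 0.026 (array([ 419.9, -180.6]), array([ 90.6, 113.4]), 88.56)
       1057 [318.3 231.7] [ 0.4254 -0.1836  0.006 ] (array([ 419.9, -180.6]), array([ 90.6, 113.4]), 88.56)
holder 871 [  2   3  14  31  22  17  47  68  19  23 149 338 135   1   0   0   0   0
   0   0]
   0.045 0.06 (array([ 597.9, -189.6]), array([102.7, 114.2]), 2.1)
       622 [322.1 161.3] [ 0.6267 -0.1886  0.0525] (array([ 597.9, -189.6]), array([102.7, 114.2]), 2.1)
   0.022 0.034 (array([ 564.8, -196.1]), array([141.1, 116.4]), 84.0)
       10
[... 5163 characters left out ...]
70. , 227.8]), array([26.1, 29.2]), 72.52)
       10 [274.8 175.4] [0.5214 0.1318 0.0681] (array([521.9, 132.6]), array([17.7,  6.7]), 84.08)
       51 [288.2 182.2] [0.5728 0.1308 0.0705] (array([571.7, 132.4]), array([26.9, 24.8]), 3.05)
       61 [265.5 196.8] [0.57   0.0356 0.0709] (array([570.5,  37.1]), array([24.1, 24.9]), 6.24)
   0.078 0.09 (array([521.7, 133.7]), array([ 16.3, 216.5]), 0.39)
       37 [296.4 158. ] [0.5246 0.2244 0.0849] (array([522. , 228.5]), array([25.2, 14.4]), 72.86)
       38 [275.4 171.3] [0.5242 0.1312 0.0836] (array([521.5, 131.8]), array([16.1, 27.8]), 0.96)
       40 [252.7 185. ] [0.5228 0.0367 0.0847] (array([522.8,  38.7]), array([25.2, 12.8]), 73.69)
```

```bash
cat >> h.py <<'E'
from scipy.spatial.transform import Rotation as Ro
def st():
    o=bot.get_obs();M=Ro.from_quat(o["tool_rot"]).as_matrix()
    print("t",round(o["clock"],2),"p",o["eef_pos"].round(4),"jaw ang",np.degrees(np.arctan2(M[1,2],M[0,2])).round(2),"xax",M[:,0].round(3),"f",o["ft_force"].round(1),"w",round(o["grip_width"],4),"j6",o["joint_pos"][5].round(2))
E
python3 -c "
from h import *
st()"
```

```text
t 0.1 p [0.1782 0.4666 0.2305] jaw ang 69.1 xax [-0.001 -0.002 -1.   ] f [-0.5 -0.7 -0.1] w 0.0854 j6 1.57
```

step_arm(series=[{"x":1.2,"y":-3.8,"z":0,"twist":2,"jaw":8.5},{"x":2.4,"y":-7.6,"z":0,"twist":4},{"x":3.6,"y":-11.4,"z":0,"twist":6},{"x":4.8,"y":-15.2,"z":0,"twist":8},{"x":6,"y":-19,"z":0,"twist":10},{"x":7.2,"y":-22.8,"z":-1,"twist":12},{"x":8.4,"y":-26.6,"z":-2,"twist":14},{"x":9.6,"y":-30.4,"z":-3,"twist":16},{"x":10.8,"y":-34.2,"z":-4,"twist":18},{"x":10.8,"y":-34.2,"z":-4,"twist":18.9}])

```text
$.series[1]: bad value
```

```bash
python3 -c "
from h import *
st()"
```

```text
t 0.1 p [0.1782 0.4666 0.2305] jaw ang 69.1 xax [-0.001 -0.002 -1.   ] f [-0.5 -0.7 -0.1] w 0.0854 j6 1.57
```

Every row needs all fields.

step_arm(series=[{"x":1.2,"y":-3.8,"z":0,"twist":2,"jaw":8.5},{"x":2.4,"y":-7.6,"z":0,"twist":4,"jaw":8.5},{"x":3.6,"y":-11.4,"z":0,"twist":6,"jaw":8.5},{"x":4.8,"y":-15.2,"z":0,"twist":8,"jaw":8.5},{"x":6,"y":-19,"z":0,"twist":10,"jaw":8.5},{"x":7.2,"y":-22.8,"z":-1,"twist":12,"jaw":8.5},{"x":8.4,"y":-26.6,"z":-2,"twist":14,"jaw":8.5},{"x":9.6,"y":-30.4,"z":-3,"twist":16,"jaw":8.5},{"x":10.8,"y":-34.2,"z":-4,"twist":18,"jaw":8.5},{"x":10.8,"y":-34.2,"z":-4,"twist":18.9,"jaw":8.5}])

```text
clock: 0.93
eef_pos: [0.286, 0.1177, 0.1887]
tool_rot: [-0.489, 0.514, 0.487, 0.509]
ft_force: [-1.2, 0.6, -0.7]
grip_width: 0.085
```

```bash
python3 -c "
from h import *
st()"
```

```text
t 0.93 p [0.286  0.1177 0.1887] jaw ang 87.33 xax [-0.003 -0.006 -1.   ] f [-1.2  0.6 -0.7] w 0.085 j6 0.44
```

step_arm(series=[{"x":1,"y":-3.7,"z":0,"twist":0.7,"jaw":8.5},{"x":2,"y":-7.4,"z":0,"twist":0.7,"jaw":8.5},{"x":3,"y":-11.1,"z":0,"twist":0.7,"jaw":8.5},{"x":4,"y":-14.8,"z":-1,"twist":0.7,"jaw":8.5},{"x":5,"y":-18.5,"z":-2,"twist":0.7,"jaw":8.5},{"x":6,"y":-22.2,"z":-3,"twist":0.7,"jaw":8.5},{"x":7,"y":-25.9,"z":-4,"twist":0.7,"jaw":8.5},{"x":8.1,"y":-29.6,"z":-5,"twist":0.7,"jaw":8.5},{"x":8.1,"y":-29.6,"z":-5,"twist":0.7,"jaw":8.5},{"x":8.1,"y":-29.6,"z":-5,"twist":0.7,"jaw":8.5}])

```text
clock: 1.77
eef_pos: [0.3665, -0.1793, 0.1375]
tool_rot: [-0.49, 0.512, 0.49, 0.507]
ft_force: [-0.4, 0.1, -0.2]
grip_width: 0.0848
```

```bash
python3 -c "
from h import *
st()
p,d=bot.camera('scene')
cv2.imwrite('pics/s1.png',cv2.resize(p[120:280,80:280,::-1],None,fx=3.5,fy=3.5))
"
```

```text
t 1.77 p [ 0.3665 -0.1793  0.1375] jaw ang 87.82 xax [-0.005 -0.005 -1.   ] f [-0.4  0.1 -0.2] w 0.0848 j6 -0.41
```

View pics/s1.png

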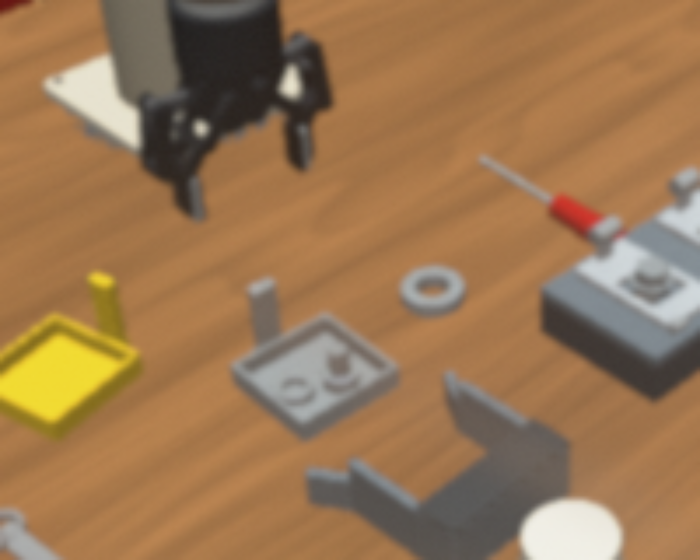

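The open gripper is above the grey tray's handle (crop 262,285), clear of the yellow tray; descending and closing.

step_arm(series=[{"x":0,"y":0,"z":-3,"twist":0,"jaw":8.5},{"x":0,"y":0,"z":-6,"twist":0,"jaw":8.5},{"x":0,"y":0,"z":-8.5,"twist":0,"jaw":8.5},{"x":0,"y":0,"z":-10,"twist":0,"jaw":8.5},{"x":0,"y":0,"z":-10.9,"twist":0,"jaw":8.5},{"x":0,"y":0,"z":-10.9,"twist":0,"jaw":6},{"x":0,"y":0,"z":-10.9,"twist":0,"jaw":4},{"x":0,"y":0,"z":-10.9,"twist":0,"jaw":2},{"x":0,"y":0,"z":-10.9,"twist":0,"jaw":0},{"x":0,"y":0,"z":-10.9,"twist":0,"jaw":0}])

```text
clock: 2.65
eef_pos: [0.3671, -0.1782, 0.0299]
tool_rot: [-0.492, 0.511, 0.49, 0.507]
ft_force: [0.4, -0.7, -0.3]
grip_width: 0.0252
```

step_arm(series=[{"x":0,"y":0,"z":0,"twist":0,"jaw":0},{"x":0,"y":0,"z":0,"twist":0,"jaw":0},{"x":0,"y":0,"z":0,"twist":0,"jaw":0},{"x":0,"y":0,"z":0,"twist":0,"jaw":0}])

```text
clock: 2.98
eef_pos: [0.3671, -0.1784, 0.0302]
tool_rot: [-0.492, 0.511, 0.49, 0.507]
ft_force: [-1.0, -0.5, 3.7]
grip_width: 0.0189
```

```bash
python3 -c "
from h import *
st()
p,d=bot.camera('scene')
cv2.imwrite('pics/s2.png',cv2.resize(p[120:280,80:280,::-1],None,fx=3.5,fy=3.5))
"
```

```text
t 2.98 p [ 0.3671 -0.1784  0.0302] jaw ang 87.95 xax [-0.003 -0.006 -1.   ] f [-1.  -0.5  3.7] w 0.0189 j6 -0.41
```

View pics/s2.png

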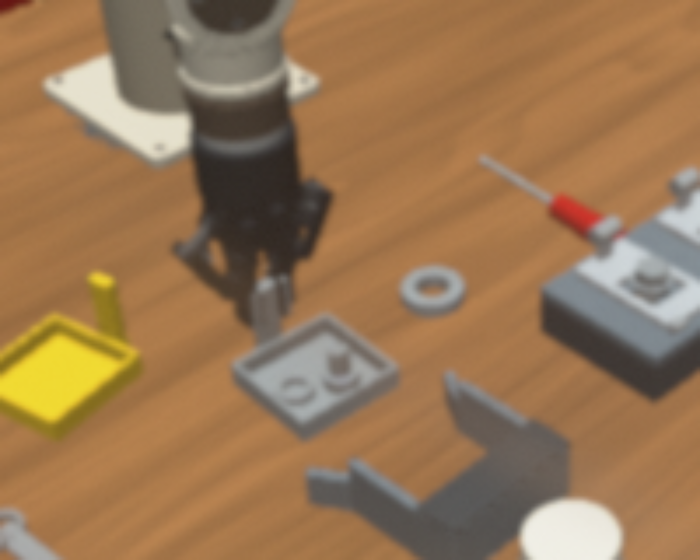

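The post is gripped (width 19 mm). Now aligning the tray with the holder's axis.

step_arm(series=[{"x":0,"y":-0.25,"z":0,"twist":0.5,"jaw":0},{"x":0,"y":-0.5,"z":0,"twist":1,"jaw":0},{"x":0,"y":-0.75,"z":0,"twist":1.5,"jaw":0},{"x":0,"y":-1,"z":0,"twist":2,"jaw":0},{"x":0,"y":-1.25,"z":0,"twist":2.6,"jaw":0},{"x":0,"y":-1.5,"z":0,"twist":3.2,"jaw":0},{"x":0,"y":-1.75,"z":0,"twist":3.7,"jaw":0},{"x":0,"y":-1.95,"z":0,"twist":4.2,"jaw":0},{"x":0,"y":-1.95,"z":0,"twist":4.2,"jaw":0},{"x":0,"y":-1.95,"z":0,"twist":4.2,"jaw":0}])

```text
clock: 3.87
eef_pos: [0.367, -0.1967, 0.0302]
tool_rot: [0.51, -0.491, -0.51, -0.489]
ft_force: [-0.6, 5.7, 3.8]
grip_width: 0.019
```

```bash
cat > m.py <<'E'
from h import *
import sys
st()
p,d=bot.camera('top');C=cloud(d,'top');hsv=cv2.cvtColor(p,cv2.COLOR_RGB2HSV)
x0=int(sys.argv[1]);x1=int(sys.argv[2])
cv2.imwrite('pics/'+sys.argv[3],cv2.resize(p[130:280,270:380,::-1],None,fx=4,fy=4,interpolation=cv2.INTER_CUBIC))
m=(hsv[...,1]<75)&(C[...,0]>x0/1000)&(C[...,0]<x1/1000)&(abs(C[...,1]+.19)<.06)&(C[...,2]<.025)&(C[...,2]>.015)
print(m.sum(),rect(C[m]) if m.sum()>5 else '')
E
python3 m.py 350 500 t3.png
```

```text
t 3.87 p [ 0.367  -0.1967  0.0302] jaw ang 92.25 xax [-0.002 -0.003 -1.   ] f [-0.6  5.7  3.8] w 0.019 j6 -0.53
175 (array([ 427.8, -194.1]), array([88.8, 91.8]), 3.41)
```

View pics/t3.png

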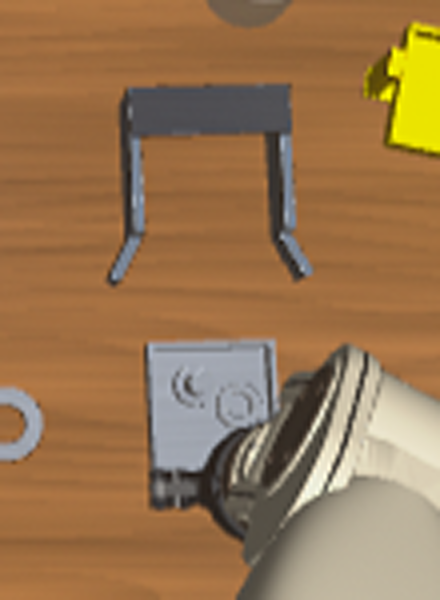

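step_arm(series=[{"x":0.6,"y":0,"z":0,"twist":0,"jaw":0},{"x":1.6,"y":0,"z":0,"twist":0,"jaw":0},{"x":2.8,"y":0.05,"z":0,"twist":0,"jaw":0},{"x":4,"y":0.05,"z":0,"twist":0,"jaw":0},{"x":5.2,"y":0.1,"z":0,"twist":0,"jaw":0},{"x":6.4,"y":0.15,"z":0,"twist":0,"jaw":0},{"x":7.6,"y":0.2,"z":0,"twist":0,"jaw":0},{"x":8.8,"y":0.25,"z":0,"twist":0,"jaw":0},{"x":9.6,"y":0.25,"z":0,"twist":0,"jaw":0},{"x":10,"y":0.3,"z":0,"twist":0,"jaw":0}])

```text
clock: 4.75
eef_pos: [0.4645, -0.1944, 0.03]
tool_rot: [-0.509, 0.493, 0.511, 0.487]
ft_force: [-12.3, -1.1, 13.5]
grip_width: 0.0193
```

```bash
python3 m.py 440 575 t4.png
```

```text
t 4.75 p [ 0.4645 -0.1944  0.03  ] jaw ang 92.23 xax [-0.009 -0.004 -1.   ] f [-12.3  -1.1  13.5] w 0.0193 j6 -0.43
121 (array([ 531.5, -181.5]), array([100.6,  82.1]), 87.42)
```

View pics/t4.png

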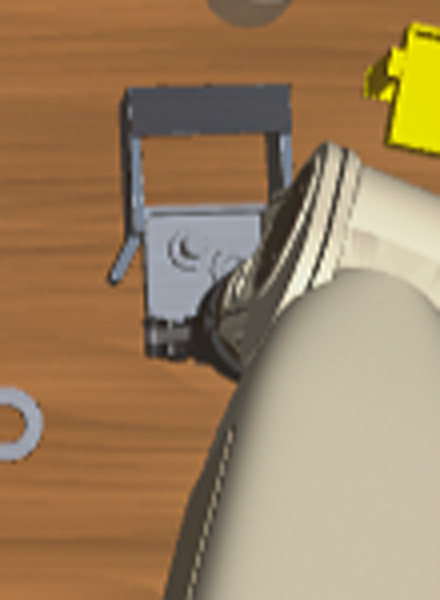

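step_arm(series=[{"x":0.8,"y":0,"z":0.05,"twist":0,"jaw":0},{"x":1.8,"y":0.05,"z":0.05,"twist":0,"jaw":0},{"x":2.8,"y":0.1,"z":0.05,"twist":0,"jaw":0},{"x":3.8,"y":0.15,"z":0.05,"twist":0,"jaw":0},{"x":4.8,"y":0.2,"z":0.05,"twist":0,"jaw":0},{"x":5.6,"y":0.2,"z":0.05,"twist":0,"jaw":0},{"x":6.2,"y":0.2,"z":0.05,"twist":0,"jaw":0},{"x":6.6,"y":0.25,"z":0.05,"twist":0,"jaw":0},{"x":6.9,"y":0.25,"z":0.05,"twist":0,"jaw":0},{"x":7.1,"y":0.25,"z":0.05,"twist":0,"jaw":0}])

```text
clock: 5.63
eef_pos: [0.5335, -0.1923, 0.0301]
tool_rot: [-0.507, 0.495, 0.512, 0.486]
ft_force: [-7.0, 0.0, 5.8]
grip_width: 0.0192
```

```bash
python3 m.py 510 615 t5.png
```

```text
t 5.63 p [ 0.5335 -0.1923  0.0301] jaw ang 92.23 xax [-0.013 -0.005 -1.   ] f [-7.   0.   5.8] w 0.0192 j6 -0.38
59 (array([ 597.7, -160.5]), array([42.7, 80.6]), 32.09)
```

View pics/t5.png

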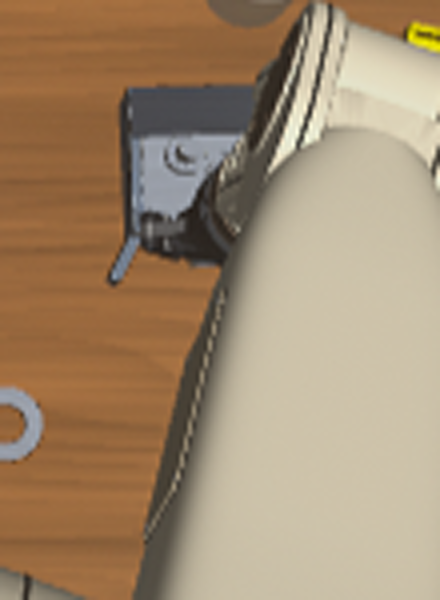

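step_arm(series=[{"x":0.2,"y":0,"z":0.03,"twist":0,"jaw":0},{"x":0.3,"y":0,"z":0.03,"twist":0,"jaw":0},{"x":0.4,"y":0,"z":0.03,"twist":0,"jaw":0},{"x":0.5,"y":0.02,"z":0.03,"twist":0,"jaw":0},{"x":0.5,"y":0.02,"z":0.03,"twist":0,"jaw":0},{"x":0.5,"y":0.02,"z":0.03,"twist":0,"jaw":0}])

```text
clock: 6.18
eef_pos: [0.5359, -0.1925, 0.0301]
tool_rot: [-0.506, 0.496, 0.513, 0.484]
ft_force: [-8.9, -1.1, 7.0]
grip_width: 0.0191
```

step_arm(series=[{"x":0.3,"y":0,"z":0.0,"twist":0,"jaw":0},{"x":0.5,"y":0,"z":0.0,"twist":0,"jaw":0},{"x":0.6,"y":0,"z":0.0,"twist":0,"jaw":0},{"x":0.6,"y":0.0,"z":0.0,"twist":0,"jaw":0}])

```text
clock: 6.52
eef_pos: [0.5358, -0.1925, 0.0301]
tool_rot: [-0.503, 0.499, 0.516, 0.482]
ft_force: [-16.7, 0.6, 14.3]
grip_width: 0.019
```

Firm stop at handle x=0.5358 (expected 0.5355): the tray is against the back stop. Releasing.

step_arm(series=[{"x":0,"y":0,"z":0.0,"twist":0,"jaw":0},{"x":0,"y":0,"z":0.0,"twist":0,"jaw":4.5},{"x":0,"y":0,"z":0.0,"twist":0,"jaw":4.5},{"x":0,"y":0.0,"z":0.0,"twist":0,"jaw":4.5},{"x":0,"y":0.0,"z":0.5,"twist":0,"jaw":4.5},{"x":0,"y":0.0,"z":3.0,"twist":0,"jaw":4.5},{"x":0,"y":0.0,"z":6.0,"twist":0,"jaw":4.5},{"x":0,"y":2,"z":9.5,"twist":0,"jaw":4.5},{"x":0,"y":6,"z":10,"twist":0,"jaw":3},{"x":0,"y":10,"z":10.0,"twist":0,"jaw":0}])

```text
clock: 7.35
eef_pos: [0.5386, -0.0931, 0.1339]
tool_rot: [-0.504, 0.498, 0.513, 0.484]
ft_force: [-0.3, 1.0, -0.4]
grip_width: 0.0215
```

```bash
python3 m.py 540 615 t6.png; python3 - <<'E'
from h import *
p,d=bot.camera('scene')
cv2.imwrite('pics/s6.png',cv2.resize(p[120:300,130:350,::-1],None,fx=3.3,fy=3.3))
E
```

```text
t 7.35 p [ 0.5386 -0.0931  0.1339] jaw ang 91.99 xax [-0.022 -0.006 -1.   ] f [-0.3  1.  -0.4] w 0.0215 j6 -0.2
0
```

View pics/t6.png

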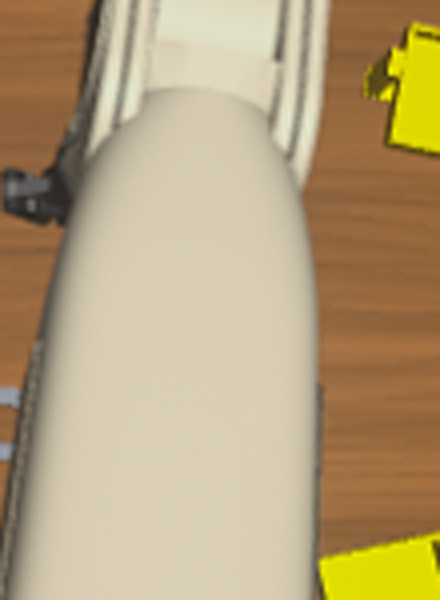

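View pics/s6.png

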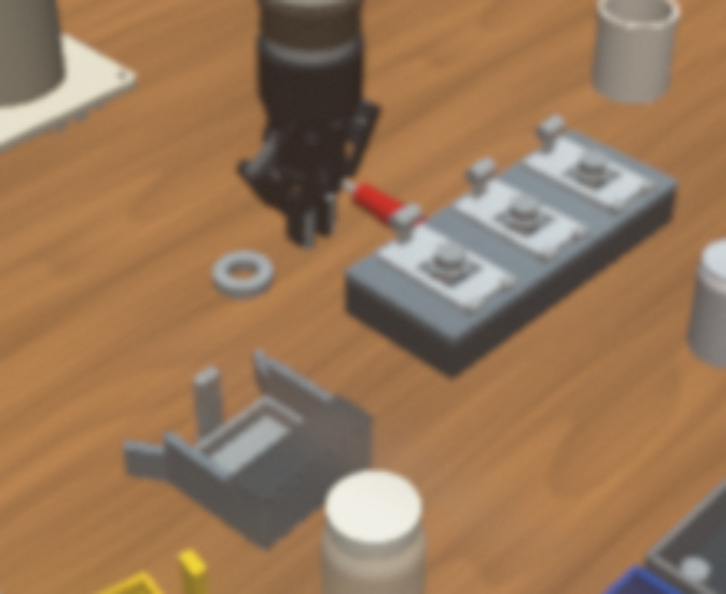

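The tray is within the holder in the scene view, handle post at crop (207,400). Checking it while moving to bolt 1.

step_arm(series=[{"x":0.8,"y":3.3,"z":0,"twist":0,"jaw":0},{"x":1.6,"y":6.6,"z":0,"twist":0,"jaw":0},{"x":2.4,"y":9.8,"z":0,"twist":-1,"jaw":0},{"x":3.3,"y":13.1,"z":0,"twist":-2,"jaw":0},{"x":3.3,"y":13.1,"z":-2,"twist":-2,"jaw":0},{"x":3.3,"y":13.1,"z":-4,"twist":-2,"jaw":0},{"x":3.3,"y":13.1,"z":-5,"twist":-2,"jaw":0},{"x":3.3,"y":13.1,"z":-5,"twist":-2,"jaw":0}])

```text
clock: 8.12
eef_pos: [0.5671, 0.0428, 0.0783]
tool_rot: [-0.495, 0.507, 0.51, 0.488]
ft_force: [-0.8, -1.1, 0.2]
grip_width: -0.0004
```

```bash
cat > hold.py <<'E'
from h import *
import sys
for n in("top","scene"):
    p,d=bot.camera(n);C=cloud(d,n);hsv=cv2.cvtColor(p,cv2.COLOR_RGB2HSV)
    if n=="top": cv2.imwrite('pics/'+sys.argv[1],cv2.resize(p[130:230,270:380,::-1],None,fx=4,fy=4,interpolation=cv2.INTER_CUBIC))
    else: cv2.imwrite('pics/s_'+sys.argv[1],cv2.resize(p[120:260,220:360,::-1],None,fx=4,fy=4,interpolation=cv2.INTER_CUBIC))
    m=(hsv[...,1]<75)&(abs(C[...,0]-.53)<.03)&(abs(C[...,1]+.192)<.03)&(C[...,2]<.07)&(C[...,2]>.054)
    print(n,"handle top",m.sum(),rect(C[m]) if m.sum()>5 else '')
    for lo,hi,nm in((.024,.040,'bolt'),(.006,.014,'washer')):
        m=(hsv[...,1]<75)&(abs(C[...,0]-.59)<.03)&(abs(C[...,1]+.192)<.035)&(C[...,2]<hi)&(C[...,2]>lo)
        print(n,nm,m.sum(),np.median(C[m],0).round(3) if m.sum() else '')
E
python3 -c "
from h import *
st()"; python3 hold.py h7.png
```

```text
t 8.12 p [0.5671 0.0428 0.0783] jaw ang 90.58 xax [-0.035 -0.003 -0.999] f [-0.8 -1.1  0.2] w -0.0004 j6 0.07
top handle top 33 (array([ 535.1, -192.4]), array([ 9.6, 19.1]), 2.47)
top bolt 28 [ 0.609 -0.177  0.037]
top washer 155 [ 0.592 -0.199  0.008]
scene handle top 42 (array([ 533.6, -191.6]), array([10.2, 23.4]), 16.04)
scene bolt 1 [ 0.6   -0.179  0.04 ]
scene washer 42 [ 0.568 -0.186  0.007]
```

View pics/h7.png

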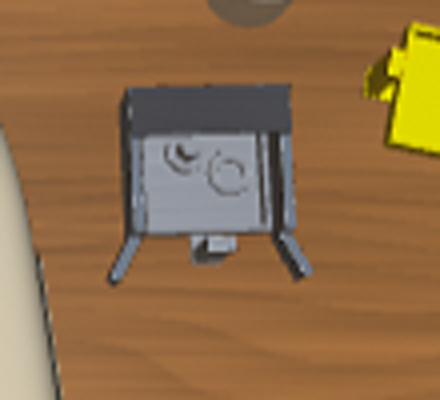

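View pics/s_h7.png

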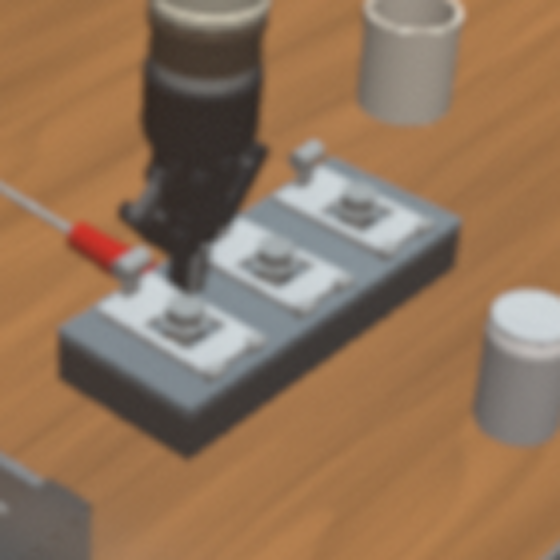

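Tray home (handle measured 535.1,-192.4 mm vs 535.5,-191.7 expected), load inside. The fingers are above bolt 1; now tapping.

step_arm(series=[{"x":0.4,"y":-0.5,"z":0,"twist":0,"jaw":0},{"x":0.4,"y":-0.5,"z":0,"twist":0,"jaw":0},{"x":0.4,"y":-0.5,"z":-0.4,"twist":0,"jaw":0},{"x":0.4,"y":-0.5,"z":-0.7,"twist":0,"jaw":0},{"x":0.4,"y":-0.5,"z":-0.9,"twist":0,"jaw":0},{"x":0.4,"y":-0.5,"z":-1.1,"twist":0,"jaw":0},{"x":0.4,"y":-0.5,"z":-1.3,"twist":0,"jaw":0},{"x":0.4,"y":-0.5,"z":-1.3,"twist":0,"jaw":0}])

```text
clock: 8.88
eef_pos: [0.573, 0.0375, 0.0698]
tool_rot: [-0.496, 0.506, 0.509, 0.49]
ft_force: [-3.7, -0.2, 9.5]
grip_width: 0.0001
```

Bolt 1 held at z 69.8 mm under 9.5 N: firm. Next bolt 2.

step_arm(series=[{"x":0,"y":0,"z":1.5,"twist":0,"jaw":0},{"x":0,"y":3,"z":2,"twist":0,"jaw":0},{"x":0,"y":6,"z":2,"twist":0,"jaw":0},{"x":0,"y":9,"z":2,"twist":0,"jaw":0},{"x":0,"y":9.6,"z":1.2,"twist":0,"jaw":0},{"x":0,"y":9.6,"z":0.6,"twist":0,"jaw":0},{"x":0,"y":9.6,"z":0.2,"twist":0,"jaw":0},{"x":0,"y":9.6,"z":-0.1,"twist":0,"jaw":0},{"x":0,"y":9.6,"z":-0.4,"twist":0,"jaw":0},{"x":0,"y":9.6,"z":-0.4,"twist":0,"jaw":0}])

```text
clock: 9.72
eef_pos: [0.5727, 0.1324, 0.0652]
tool_rot: [-0.495, 0.506, 0.509, 0.49]
ft_force: [-0.7, -0.4, 1.2]
grip_width: -0.0003
```

Bolt 2 gave way (z 65.2 mm at little force). Pressing it further.

step_arm(series=[{"x":0,"y":0,"z":-0.2,"twist":0,"jaw":0},{"x":0,"y":0,"z":-0.4,"twist":0,"jaw":0},{"x":0,"y":0,"z":-0.6,"twist":0,"jaw":0},{"x":0,"y":0,"z":-0.6,"twist":0,"jaw":0}])

```text
clock: 10.05
eef_pos: [0.5733, 0.1319, 0.062]
tool_rot: [-0.496, 0.506, 0.508, 0.49]
ft_force: [-5.7, -0.8, 15.7]
grip_width: 0.0001
```

Bolt 2 stopped 8 mm down. Tap bolt 3 as well, as the task asks.

step_arm(series=[{"x":0,"y":0,"z":1.5,"twist":0,"jaw":0},{"x":0,"y":2,"z":3,"twist":0,"jaw":0},{"x":0,"y":5.5,"z":3,"twist":0,"jaw":0},{"x":0,"y":9,"z":3,"twist":0,"jaw":0},{"x":0,"y":9.6,"z":2,"twist":0,"jaw":0},{"x":0,"y":9.6,"z":1.4,"twist":0,"jaw":0},{"x":0,"y":9.6,"z":1,"twist":0,"jaw":0},{"x":0,"y":9.6,"z":0.7,"twist":0,"jaw":0},{"x":0,"y":9.6,"z":0.4,"twist":0,"jaw":0},{"x":0,"y":9.6,"z":0.4,"twist":0,"jaw":0}])

```text
clock: 10.88
eef_pos: [0.5725, 0.227, 0.0697]
tool_rot: [-0.495, 0.506, 0.508, 0.491]
ft_force: [-9.7, -0.0, 20.5]
grip_width: 0.0001
```

Bolt 3 firm (69.7 mm at 20 N). Bolt 2 is the loose one. Going up and to cap 2's lug at about (0.522, 0.133), jaws along y on the lug's end faces so it can turn in the grip.

step_arm(series=[{"x":0,"y":0,"z":3,"twist":0,"jaw":0},{"x":0,"y":0,"z":6,"twist":0,"jaw":2},{"x":-1.5,"y":-3,"z":6,"twist":0,"jaw":5},{"x":-3,"y":-6,"z":6,"twist":0,"jaw":5},{"x":-4.5,"y":-8.5,"z":6,"twist":0,"jaw":5},{"x":-5.1,"y":-9.4,"z":6,"twist":0,"jaw":5},{"x":-5.1,"y":-9.4,"z":6,"twist":0,"jaw":5},{"x":-5.1,"y":-9.4,"z":6,"twist":0,"jaw":5}])

```text
clock: 11.55
eef_pos: [0.5217, 0.1316, 0.1297]
tool_rot: [-0.494, 0.507, 0.507, 0.492]
ft_force: [0.8, 1.0, -0.1]
grip_width: 0.05
```

```bash
python3 - <<'E'
from h import *
st()
p,d=bot.camera('scene');C=cloud(d,'scene')
cv2.imwrite('pics/s8.png',cv2.resize(p[110:240,220:360,::-1],None,fx=4,fy=4,interpolation=cv2.INTER_CUBIC))
for y in(.0375,.133,.228):
    m=(np.hypot(C[...,0]-.5715,C[...,1]-y)<.009)&(C[...,2]<.08)&(C[...,2]>.056);print(y,m.sum(),np.median(C[m][:,2]) if m.sum() else '')
    m=(abs(C[...,0]-.522)<.02)&(abs(C[...,1]-y)<.02)&(C[...,2]<.09)&(C[...,2]>.078);print(m.sum(),rect(C[m]))
E
```

```text
t 11.55 p [0.5217 0.1316 0.1297] jaw ang 90.15 xax [-0.028 -0.001 -1.   ] f [ 0.8  1.  -0.1] w 0.05 j6 0.24
0.0375 34 0.07104699310139934
48 (array([521.2,  38.2]), array([27.5, 18.3]), 79.99)
0.133 23 0.06333168889892546
43 (array([520.9, 133.5]), array([29.1, 15.5]), 85.29)
0.228 23 0.07139333209655149
41 (array([523.8, 227.1]), array([27.8, 14.8]), 78.39)
```

View pics/s8.png

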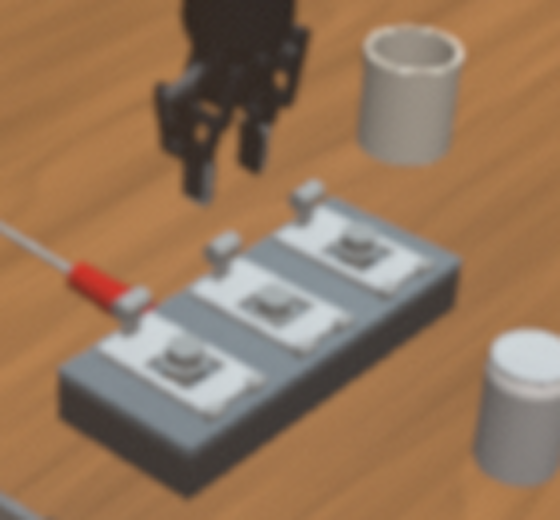

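Depth confirms the middle bolt is about 8 mm lower than the others; the middle lug (crop 224,248) lies below the gripper. Descending and gripping.

step_arm(series=[{"x":0,"y":0.15,"z":-2.5,"twist":0,"jaw":5},{"x":0,"y":0.15,"z":-5,"twist":0,"jaw":5},{"x":0,"y":0.15,"z":-6.3,"twist":0,"jaw":5},{"x":0,"y":0.15,"z":-6.8,"twist":0,"jaw":5},{"x":0,"y":0.15,"z":-6.8,"twist":0,"jaw":3.5},{"x":0,"y":0.15,"z":-6.8,"twist":0,"jaw":0},{"x":0,"y":0.15,"z":-6.8,"twist":0,"jaw":0},{"x":0,"y":0.15,"z":-6.8,"twist":0,"jaw":0},{"x":0,"y":0.15,"z":-6.8,"twist":0,"jaw":0}])

```text
clock: 12.35
eef_pos: [0.523, 0.1336, 0.0625]
tool_rot: [-0.495, 0.506, 0.507, 0.492]
ft_force: [0.3, -3.4, -1.5]
grip_width: 0.0229
```

```bash
python3 - <<'E'
from h import *
st()
p,d=bot.camera('scene')
cv2.imwrite('pics/s9.png',cv2.resize(p[110:240,220:360,::-1],None,fx=4,fy=4,interpolation=cv2.INTER_CUBIC))
r=np.hypot(95,28);a=np.arctan2(28,95)
for t in range(5,51,5):
    b=a+np.radians(t);print(t,((95-r*np.cos(b))/10).round(2),((r*np.sin(b)-28)/10).round(2))
E
```

```text
t 12.35 p [0.523  0.1336 0.0625] jaw ang 90.2 xax [-0.026 -0.001 -1.   ] f [ 0.3 -3.4 -1.5] w 0.0229 j6 0.24
5 0.28 0.82
10 0.63 1.61
15 1.05 2.36
20 1.53 3.08
25 2.07 3.75
30 2.67 4.37
35 3.32 4.94
40 4.02 5.45
45 4.76 5.9
50 5.54 6.28
```

View pics/s9.png

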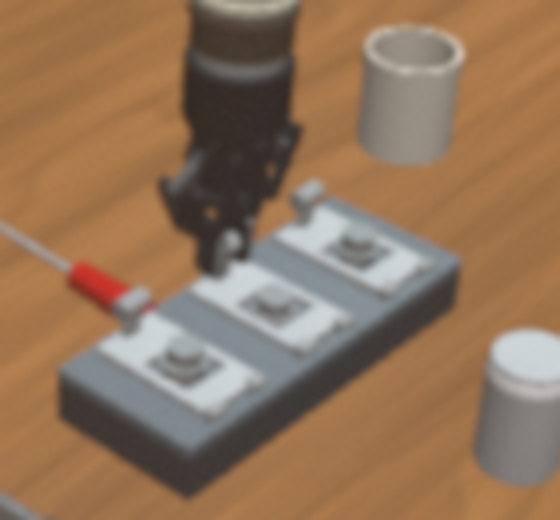

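The jaws hold the lug (23 mm). Lifting along the arc, first half.

step_arm(series=[{"x":0.13,"y":0,"z":0.4,"twist":0,"jaw":0},{"x":0.28,"y":0,"z":0.82,"twist":0,"jaw":0},{"x":0.63,"y":0,"z":1.61,"twist":0,"jaw":0},{"x":1.05,"y":0,"z":2.36,"twist":0,"jaw":0},{"x":1.53,"y":0,"z":3.08,"twist":0,"jaw":0},{"x":1.53,"y":0,"z":3.08,"twist":0,"jaw":0}])

```text
clock: 12.9
eef_pos: [0.5395, 0.1335, 0.0947]
tool_rot: [-0.495, 0.506, 0.506, 0.493]
ft_force: [1.8, -2.2, -8.2]
grip_width: 0.0226
```

```bash
python3 - <<'E'
from h import *
st()
p,d=bot.camera('scene')
cv2.imwrite('pics/s10.png',cv2.resize(p[110:240,220:360,::-1],None,fx=4,fy=4,interpolation=cv2.INTER_CUBIC))
E
```

```text
t 12.9 p [0.5395 0.1335 0.0947] jaw ang 90.19 xax [-0.024 -0.001 -1.   ] f [ 1.8 -2.2 -8.2] w 0.0226 j6 0.24
```

View pics/s10.png

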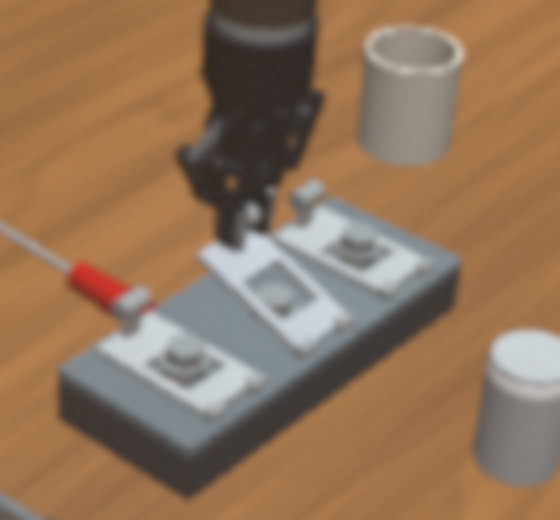

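step_arm(series=[{"x":0.42,"y":0,"z":0.53,"twist":0,"jaw":0},{"x":1.02,"y":0,"z":1.15,"twist":0,"jaw":0},{"x":1.67,"y":0,"z":1.72,"twist":0,"jaw":0},{"x":2.37,"y":0,"z":2.23,"twist":0,"jaw":0},{"x":3.11,"y":0,"z":2.68,"twist":0,"jaw":0},{"x":3.2,"y":0,"z":2.75,"twist":0,"jaw":0},{"x":3.2,"y":0,"z":2.75,"twist":0,"jaw":0},{"x":3.2,"y":0,"z":2.75,"twist":0,"jaw":0}])

```text
clock: 13.62
eef_pos: [0.5696, 0.1332, 0.1206]
tool_rot: [-0.494, 0.507, 0.507, 0.492]
ft_force: [-0.9, -2.1, -8.7]
grip_width: 0.0224
```

```bash
python3 hold.py h11.png; python3 - <<'E'
from h import *
st()
p,d=bot.camera('scene');C=cloud(d,'scene')
cv2.imwrite('pics/s11.png',cv2.resize(p[110:240,220:360,::-1],None,fx=4,fy=4,interpolation=cv2.INTER_CUBIC))
m=(abs(C[...,1]-.117)<.006)&(C[...,0]>.53)&(C[...,0]<.64)&(C[...,2]>.05)&(C[...,2]<.13)
q=C[m];s=np.polyfit(q[:,0],q[:,2],1);print(m.sum(),s,np.degrees(np.arctan(-s[0])),q[:,[0,2]][::6].round(3).tolist())
for y in(.0375,.228):
    m=(abs(C[...,0]-.522)<.02)&(abs(C[...,1]-y)<.02)&(C[...,2]<.12)&(C[...,2]>.078);print(m.sum(),np.median(C[m][:,2]))
m=(np.hypot(C[...,0]-.5715,C[...,1]-.133)<.01)&(C[...,2]<.075)&(C[...,2]>.04);print('bolt2',np.median(C[m][:,2]) if m.sum() else 0)
E
```

```text
top handle top 30 (array([ 536. , -192.3]), array([ 9.7, 18.7]), 2.5)
top bolt 26 [ 0.609 -0.177  0.038]
top washer 172 [ 0.592 -0.198  0.008]
scene handle top 41 (array([ 533.5, -193.1]), array([11., 21.]), 5.49)
scene bolt 1 [ 0.599 -0.179  0.039]
scene washer 39 [ 0.568 -0.186  0.007]
t 13.72 p [0.5698 0.1333 0.1208] jaw ang 90.19 xax [-0.027 -0.002 -1.   ] f [-0.9 -3.1 -8.8] w 0.0228 j6 0.22
110 [-0.84911132  0.57583988] 40.334963445858435 [[0.542, 0.121], [0.549, 0.123], [0.564, 0.127], [0.569, 0.122], [0.557, 0.113], [0.558, 0.11], [0.562, 0.105], [0.563, 0.104], [0.569, 0.1], [0.582, 0.086], [0.59, 0.08], [0.562, 0.05], [0.602, 0.072], [0.599, 0.07], [0.602, 0.067], [0.608, 0.063], [0.61, 0.059], [0.613, 0.056], [0.616, 0.052]]
48 0.08444244487372055
14 0.08507296418106707
bolt2 0.0622763670045013
```

View pics/s11.png

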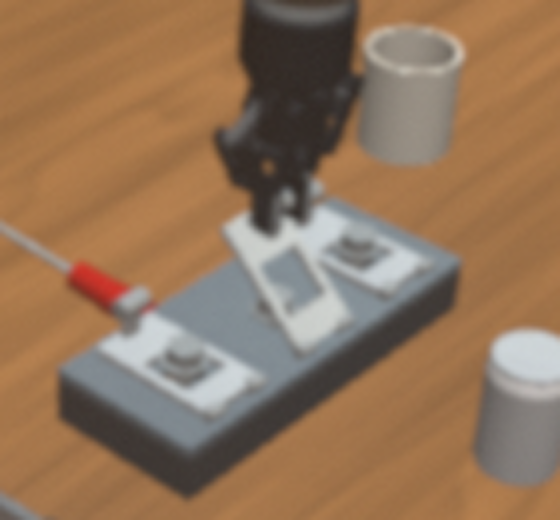

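The cap stands at 45° (plate points (0.558,0.110) to (0.616,0.052)), held by its lug at crop (290,200). The other caps are shut and the tray is home. Handing in.

```bash
python3 -c "
from h import *
bot.job_done()
st()"
```

```text
the job is handed in; nothing more can be done
the job is handed in; nothing more can be done
```

The tray is home in its holder with its load, the middle bolt turned out to be the loose one, and its cap is held open at about 45° in the gripper. I handed the job in at about 13.8 s of the 64 s; it reports no verdict.

**Tray:** I gripped the handle, lined the tray up with the holder and pushed it in to a firm stop. The last check put the handle at (536.0, -192.3) mm, against (535.5, -191.7) expected. The spare bolt and washer are inside.

**Bolts:** Tapped from above, bolt 2 sank about 8 mm and stayed down (depth reading 62–63 mm, against 71 mm for the other two). Bolt 1 was firm at 9.5 N and bolt 3 at 20 N.

**Cap 2:** It is held by the end faces of its lug, with the jaws reading about 23 mm apart. Plate points in the depth image give 45°. A straight-line fit gave 40°, but it took in stray finger and rail points. Both are above the 34° limit.

**Other checks:**
- The lugs of caps 1 and 3 read 84–85 mm high, so both caps are shut.
- I did not go near the bystanders or the yellow trays. I checked them only by eye in the pictures, not by measurement.
- The scene camera read the handle about 2 mm shorter in x than the top camera, which is within its calibration.
- The tool had picked up a tilt of about 1.5° by the end, which caused no trouble.
- The final state printout after hand-in was refused, so my last readings are from just before it.

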